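# Seat the sheeter roller in its V rest

## Task

Take the thick steel roller from the white rack, lay it in the V-groove of the pasta machine's drive unit behind the grey hoop, and let go of it there. Then slide it gently along the groove, under the hoop, until its end is fully home against the round stop, and press it there lightly for a moment (about 5 N on the stop beyond what the sliding takes; never ram it, 15 N on the stop is too much). Back away with the roller left home in the groove, and leave everything else where it is.

Things in the scene. Friction and masses are not known exactly. Their poses are not given: they have to be found in the camera images.
- roller_mid (a point): Centre of the thick loose roller: plain steel cylinder, 32 mm diameter, 130 mm long, about 0.55 kg, both ends alike, edges rounded by 2 mm. Its x axis runs along the cylinder. It starts in one of the two places of the white rack, axis 45 mm above the table. Sliding it along the groove takes a friction force not known beforehand, roughly 2 to 8 N.
- rack: White rack on the table, 120 x 190 mm, floor 5 mm thick, origin under its centre, its x axis along the cylinders that lie on it. Two notched bars (14 mm thick, at x = -40 and 40 mm, tops 40 mm high) carry the cylinders at y = -40 and 40 mm; the fingers can straddle a cylinder's middle between the bars.
- spindle_mid (a point): Centre of the thin loose spindle in the other place of the rack, 80 mm beside the roller and parallel to it: a steel cylinder 16 mm in diameter, 130 mm long, x along it, axis 33 mm above the table. To be left alone.
- drive: Drive unit of a bench pasta sheeter, fixed firmly to the table. Origin on the table below the groove's centre line; x runs along the groove towards the white motor housing (x = 115 to 235 mm, 130 mm wide and tall), z up. Base plate 130 mm wide, 12 mm thick, x = -165 to 235 mm. 
- groove_mid (a point): Good place for the roller's middle when it is laid in (drive x = -45 mm; -80 to -30 mm works), axis 60 mm above the table; axes as the drive's. The aluminium V-groove, two 45-degree faces, 30 mm across the mouth, top edges 53 mm above the table, runs from drive x = -140 to 100 mm. The roller's side stands clear from 7 mm below its axis upward, to grip or push there.
- hoop_top (a point): Middle of the top of the grey hoop that spans the groove from drive x = 42 to 77 mm: 56 mm wide, top 87 mm above the table, 3 mm clear over the roller and 4 mm at each side; axes as the drive's.
- stop_zone (a point): Where the round stop is to be expected, on the line of the roller's axis (drive x = 94 mm, 60 mm above the table); axes as the drive's. The stop is a steel disc, 44 mm diameter, on a stem out of the motor housing, clamped and rigid, but set differently each time: its face is anywhere from 12 mm before to 12 mm beyond this point, at drive x = 82 to 106 mm. Find it by feel.
- bottle: Bystander: glass bottle, 72 mm diameter, 270 mm tall, origin under its centre.
- jar: Bystander: small amber jar with a steel cap, 48 mm diameter, 75 mm tall, origin under its centre.
- ramekin: Bystander: white cup, 72 mm diameter, 45 mm tall, origin under its centre.
- spoon: Bystander: steel spoon lying on the table, origin under its middle.
- bowl: Bystander: steel bowl, 150 mm diameter, 55 mm tall, origin under its centre.
- roller: The same thick roller as a whole; its origin is its centre, as point roller_mid.

How it is judged:
On the way, in this order (a step that is already met when the one before it is completed fails the run):
1. the roller lies in the groove behind the hoop, let go by the fingers, its middle at least 5 mm behind the drive's origin (y of roller_mid in the frame of drive between -0.004 and 0.004 m and z of roller_mid in the frame of drive between 0.056 and 0.064 m and angle between the x axis of roller_mid and the x axis of drive, either way round below 0.05 rad and x of roller_mid in the frame of drive between -0.1 and -0.005 m and contact force between the fingers and roller below 0.1 N), for 0.2 s.
2. the roller is pressed against the stop with more than 2 N (contact force between roller and stop above 2 N), for 0.2 s.
At the end, for the whole second after the job is handed in: The roller rests in the V-groove (within 4 mm of its centre line and height, aligned within 0.05 rad), its end within 2 mm of the stop, at rest and released (y of roller_mid in the frame of drive between -0.004 and 0.004 m and z of roller_mid in the frame of drive between 0.056 and 0.064 m and angle between the x axis of roller_mid and the x axis of drive, either way round below 0.05 rad and distance between roller_mid and stop_face below 0.0675 m and linear speed of roller below 0.01 m/s); the robot touches nothing.
It fails at once if the roller is pressed on the stop with more than 15 N (contact force between roller and stop above 15 N).
It fails at once if the thin spindle is moved by more than 20 mm (distance of spindle_mid from where it was at the start of the episode above 0.02 m).
It fails at once if the bottle, jar, ramekin, spoon or bowl is moved by more than 30 mm (distance of any of bottle, jar, ramekin, spoon, bowl from where it was at the start of the episode above 0.03 m).
It also fails if it takes over 70 s, if anything falls off the work surface, if the arm or the gripper's body presses on something with over 40 N, if the wrist force passes 120 N, or if a joint passes its speed limit or range.

## Robot

A 7-joint arm with a two-finger parallel gripper is mounted at the origin on the work surface. World frame = base frame: x ahead of the robot, y to its left, z up, the work surface at z = 0. Lengths are in m, angles in rad, forces in N, time in s.
With the tool pointing down it reaches from about 0.425 to 0.875 m from the base axis. Payload 8.4 kg.
Tool frame: the origin (TCP) lies between the finger pads; the fingertips stand r.tip_extent ahead of it and the grasp point (between the pads) lies 6 mm ahead of it (r.tip_extent is the distance from the TCP to the fingertips, in m); z points along the fingers, y is the direction in which the jaws open and shut (so a half turn about z gives the same grasp; the last joint's range is limited). The gripper opens to 87 mm and grips with 3 to 60 N. Pads are 19 mm wide; open, the fingers measure 117 mm over their backs; the gripper's body (75 mm by 190 mm) begins 51 mm behind the grasp point.
Start: joints at [1.202, 0.333, 0.04, 1.465, -0.013, 1.343, -0.059], TCP at [0.173, -0.626, 0.248] pointing down, gripper open.
Joint ranges: [-2.58, 2.58], [-0.38, 2.09], [-1.3, 1.39], [0.25, 2.4], [-1.5, 4.64], [0.08, 2.09], [-2.65, 2.65]. Speed limits (rad/s): [2.22, 2.22, 2.79, 2.79, 3.14, 3.14, 3.14].

## Interface

Orientations are given as a unit quaternion [w, x, y, z].
In Python, from workcell import monitor, cams, order, r gives the robot as it stands. The module is installed in compiled form; this text tells all that it offers.
- The arm moves only by the shell command python3 -m creep 'ROWS' [FORCE]. ROWS is JSON, a list of rows, each a list of 5 numbers: the opening in per cent of the stroke, from 0 (shut) to 100 (fully open), then the shift along the tool's x, y, z in cm, then the turn about the tool's z in degrees. A call has 1 to 20 rows; each row is the pose to reach, as a shift and turn from the pose commanded when the call began, along the tool's axes at that moment; what a row does not reach only later rows make up. A row lasts 1/10 s, in which the tool goes at most 50 mm and 8.59 degrees, less where a joint would pass 70% of its speed; a pose out of reach is approached as far as the arm can. A call with a gripper value outside its range is refused whole. The fingers move at their own pace and stop on an object; FORCE is the grip in N (left out, the last holds). Time passes only in rows, so rows that repeat a pose let the fingers close. It gives the time, the measured TCP pose, the force and the opening at its end, in the units of the state.
- monitor.read_state(): the state, without advancing time (a new reading comes with each control period).
- cams.grab_frame(name): name is "scene" or "top"; returns the picture (480x640x3 uint8, red, green, blue); there is no depth.
- cams.get_calibration(name): a dict with "camera_matrix" (3x3 intrinsics, pixels), "k1" (the pictures are not rectified: a ray, as slopes to the right and down, at radius r is drawn at 1 + k1 r^2 times it, then the intrinsics apply), "pose" (4x4, takes a point from camera to world coordinates). Camera axes: x right, y down, z forward; pixel columns grow to the right and rows downward; lengths in m; the calibration is good to about 2 mm. A picture is of the moment at which its call begins. get_calibration takes no time and is no camera call.
- order.finish_job(): hands the job in, once; it reports no verdict.
Trained networks look in the newest picture that a camera, given by its name, has taken for a name from the list of things; names that differ only in an ending like _2 or _b are one class to them, and where a whole thing is asked for, a point or a joint stands for the part that bears it (a point fixed in the world has none). Each returns a list of dicts, best first, with "score" (0 to 1); they miss things now and then, are a little off and sometimes report something else, mostly with a low value. They report only what shows in the picture. A call takes as long as a camera call.
- cams.spot_in(camera, label): "extent" ([centre column, centre row, width, height] as shares, 0 to 1, of the picture: columns of its width, rows of its height, round what is visible of it).
The state is a dict: "time_s": time; "q": joint angles; "qvel": joint speeds; "joint_efforts": joint torques, N m; "position": TCP position; "eef_rot": TCP orientation; "contact_force": force on the tool from outside, world axes, zero at the start; "torque": the same for the moment, N m; "grip_width": finger opening in m.
Only numpy, scipy, OpenCV 4.12 (cv2) and the standard library are available. Lean on these libraries where they do the work, as an engineer would, in place of code of your own. Each camera call takes 0.05 s, during which the arm holds its last target. There are 200 camera calls.

## Working session

There is one attempt and no reset: what is moved stays moved. The work goes in short steps, Python scripts to look and compute and a shell command to move; the robot and the scene stay as the last step left them, time stands still between calls to the robot, and variables do not carry over. Pictures are saved under pics/ and viewed, about 8 in all and at most 12, crops included, and the job is handed in when it is done.

```bash
mkdir -p pics
cat > h.py <<'E'
import numpy as np, cv2
from workcell import monitor, cams, order, r
def ray(cam,u,v):
    c=cams.get_calibration(cam);K=np.array(c["camera_matrix"],float);P=np.array(c["pose"])
    p=cv2.undistortPoints(np.array([[[u,v]]],float),K,np.array([c["k1"],0,0,0],float))[0,0]
    return P[:3,3],P[:3,:3]@np.array([p[0],p[1],1])
def at(cam,u,v,z):
    o,d=ray(cam,u,v);return o+d*(z-o[2])/d[2]
def proj(cam,X):
    c=cams.get_calibration(cam);K=np.array(c["camera_matrix"],float);P=np.linalg.inv(np.array(c["pose"]))
    return cv2.projectPoints(np.array(X,float).reshape(-1,3),cv2.Rodrigues(P[:3,:3])[0],P[:3,3],K,np.array([c["k1"],0,0,0],float))[0][:,0]
E
python3 - <<'E'
from h import *
for c in("top","scene"):
    cv2.imwrite(f"pics/{c}1.png",cams.grab_frame(c)[:,:,::-1])
    k=cams.get_calibration(c);print(c,np.round(k["pose"],3).tolist(),np.round(k["camera_matrix"],1).tolist(),k["k1"])
    for n in("roller","rack","spindle_mid","drive","groove_mid","hoop_top","stop_zone","bottle","jar","bowl"):
        d=cams.spot_in(c,n)
        for x in d[:2]:
            e=np.array(x["extent"])*[640,480,640,480];print(c,n,round(x["score"],2),e.round(1),at(c,e[0],e[1],.05).round(3))
print(r.tip_extent,monitor.read_state())
E
```

```text
top [[0.018, -0.991, 0.132, 0.477], [-0.999, -0.022, -0.035, -0.021], [0.037, -0.131, -0.991, 0.996], [0.0, 0.0, 0.0, 1.0]] [[459.4, 0.0, 323.2], [0.0, 459.4, 235.0], [0.0, 0.0, 1.0]] -0.058021906710045076
top roller 0.79 [433.5 300.4  27.6  68.3] [ 0.472 -0.284  0.05 ]
top rack 0.73 [409.8 305.7  94.   64.8] [ 0.461 -0.235  0.05 ]
top spindle_mid 0.59 [394.9 306.1  18.3  63.8] [ 0.459 -0.204  0.05 ]
top drive 0.7 [215.4 255.5 214.7  90. ] [0.556 0.167 0.05 ]
top groove_mid 0.68 [215.2 253.3 212.7  89.4] [0.56  0.168 0.05 ]
top hoop_top 0.95 [214.7 256.1 215.8  90.2] [0.555 0.169 0.05 ]
top hoop_top 0.47 [306.8 140.9  74.9  67.1] [ 0.805 -0.015  0.05 ]
top stop_zone 0.58 [216.6 255.2 213.2  96.1] [0.557 0.165 0.05 ]
top bottle 0.58 [448.3 165.5  68.6  62. ] [ 0.761 -0.321  0.05 ]
top jar 0.85 [343.2 194.6  23.9  24.9] [ 0.69  -0.094  0.05 ]
top bowl 0.98 [307.6 139.2  73.7  65.5] [ 0.81  -0.017  0.05 ]
scene [[0.277, 0.613, -0.74, 1.357], [0.961, -0.164, 0.224, -0.271], [0.016, -0.773, -0.635, 0.739], [0.0, 0.0, 0.0, 1.0]] [[589.2, 0.0, 313.9], [0.0, 589.2, 252.1], [0.0, 0.0, 1.0]] -
[... 707 characters left out ...]
ray([ 1.20182087,  0.33317595,  0.039857  ,  1.46539811, -0.01340829,
        1.34326319, -0.05851163]), 'qvel': array([-3.47135153e-04,  1.39446543e-03, -2.24172117e-04, -9.54555262e-04,
        1.59909566e-03, -8.42002209e-05, -4.99311560e-04]), 'joint_efforts': array([ 6.95554336e-04, -6.56115246e+01,  1.33285124e+00, -4.04047179e+01,
       -6.00040890e-02,  3.54471838e-02,  6.20610012e-05]), 'position': array([ 0.17324771, -0.62647144,  0.24756177]), 'eef_rot': array([7.11760207e-06, 9.90916667e-01, 1.34477355e-01, 1.70612936e-05]), 'contact_force': array([-0.92611978, -0.30079746,  0.61147944]), 'torque': array([-0.00712648,  0.01169215,  0.00162455]), 'grip_width': 0.0870233187760593}
```

View pics/top1.png

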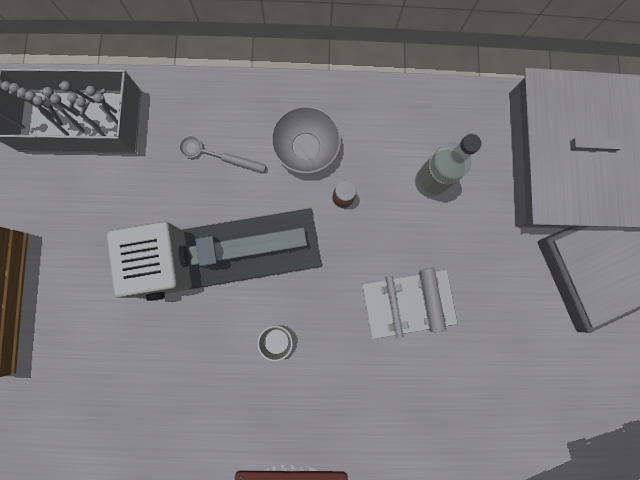

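View pics/scene1.png

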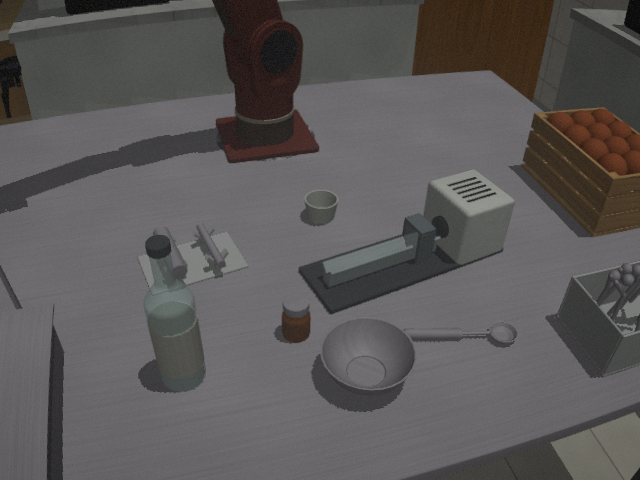

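The top view shows the drive running from the housing (~145,258) to the plate end (~315,238), with the groove pointing to image left (world +y). The rack is at (410,305), with the thick roller on the right (433,300) and the thin spindle on the left (395,306). I'll enlarge both areas to get exact lines.

Run:
```python
from h import *
i=cv2.imread("pics/top1.png")
a=cv2.resize(i[205:305,170:330],None,fx=5,fy=5,interpolation=cv2.INTER_CUBIC)
b=cv2.resize(i[260:345,355:465],None,fx=7,fy=7,interpolation=cv2.INTER_CUBIC)
a=cv2.convertScaleAbs(a,alpha=1.6);b=cv2.convertScaleAbs(b,alpha=1.3)
cv2.imwrite("pics/a.png",a);cv2.imwrite("pics/b.png",b)
```

```text
(no output)
```

View pics/a.png

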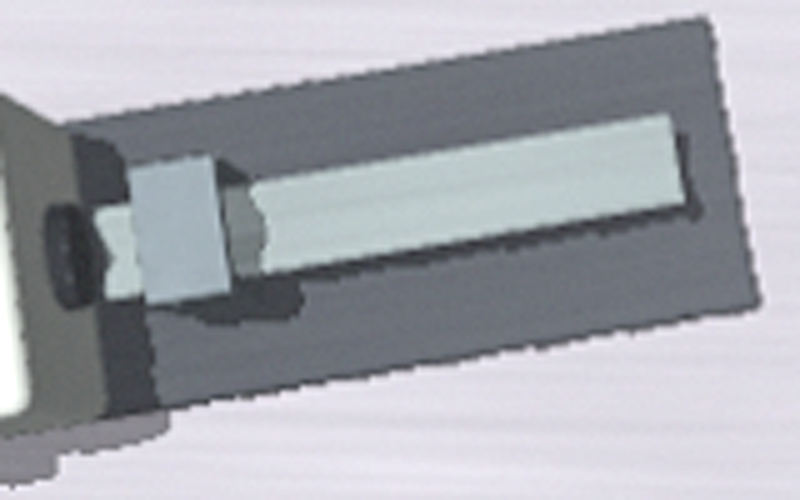

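View pics/b.png

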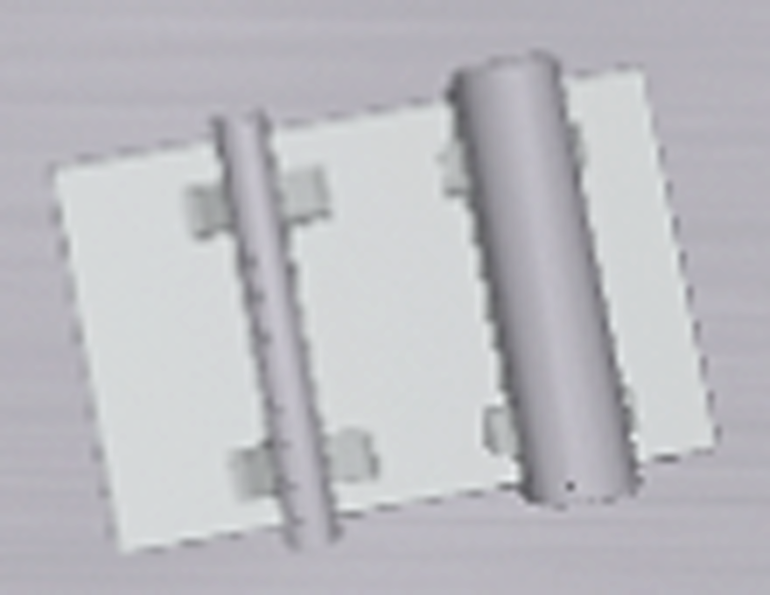

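The drive crop shows plate corners at (710,15) and (762,303), and groove end corners at (668,113) and (687,205). The rack crop shows floor corners at (55,170), (640,68), (718,445) and (120,550), with the thick roller's axis running from about (507,67) to (580,493). Next I fit the poses.

Run:
```python
from h import *
from scipy.optimize import least_squares
def px(p,s,o): return (np.array(p,float)+.5)/s-.5+o
A=lambda *p:px(p,5,[170,205]); B=lambda *p:px(p,7,[355,260])
def W(p,z): return at("top",*p,z)[:2]
def loc(q,P): c,s=np.cos(q[2]),np.sin(q[2]);return np.array([[c,s],[-s,c]])@(P-q[:2])
# drive
c1,c2=W(A(710,15),.012),W(A(762,303),.012);g1,g2=W(A(668,113),.053),W(A(687,205),.053)
t=[W(A(x,y),.012) for x,y in((710,15),(400,67),(130,113))];b=[W(A(x,y),.012) for x,y in((762,303),(500,349),(170,406))]
gt=[W(A(x,y),.053) for x,y in((668,113),(450,150),(265,181))];gb=[W(A(x,y),.053) for x,y in((687,205),(450,243),(275,272))]
h=[W(A(*p),.087) for p in((130,165),(212,156),(230,293),(148,304))]
def f(q):
    L=lambda P:loc(q,P)
    e=[L(c1)[0]+.165,L(c2)[0]+.165,L(g1)[0]+.14,L(g2)[0]+.14]
    # top image edge = world +x ; drive x ~ +y -> drive y ~ -x : top edge y=-.065
    e+=[L(p)[1]+.065 for p in t]+[L(p)[1]-.065 for p in b]
    e+=[L(p)[1]+q[3] for p in gt]+[L(p)[1]-q[3] for p in gb]
    return e+list(np.ravel([L(h[0])-[.077,-.028],L(h[1])-[.042,-.028],L(h[2])-[.042,.028],L(h[3])-[.077,.028]]))
s=least_squares(f,[.55,.15,1.57,.019]);print("drive",s.x,np.degrees(s.x[2]),(np.array(s.fun)*1e3).round(1))
q=s.x;d=np.array([np.cos(q[2]),np.sin(q[2])]);print("groove_mid",q[:2]-.045*d)
# rack: corners
cs=[W(B(*p),.005) for p in((55,170),(640,68),(718,445),(120,550))]
tgt=[(.06,.095),(.06,-.095),(-.06,-.095),(-.06,.095)]
s=least_squares(lambda q:np.ravel([loc(q,c)-v for c,v in zip(cs,tgt)]),[.46,-.23,0]);k=s.x
print("rack",k,np.degrees(k[2]),(s.fun*1e3).round(1))
e=[W(B(*p),.045) for p in((507,67),(580,493))]
print("roller ends",e,"loc",[loc(k,x) for x in e]);
c,sn=np.cos(k[2]),np.sin(k[2]);print("place",k[:2]+[.04*sn,-.04*c],"roller mid in view",(e[0]+e[1])/2)
```

```text
drive [0.57340106 0.12112076 1.7616714  0.0191743 ] 100.93633616871384 [-0.1 -0.8  0.9 -0.4  0.6  0.9  1.3 -2.  -1.6 -1.4  0.4  0.6  0.5  1.2
  0.3  0.  -1.5 -0.9  1.   1.   1.7  0.1 -0.9 -1. ]
groove_mid [0.58193838 0.07693802]
rack [ 0.46459014 -0.24458259  0.18433004] 10.561333358335785 [-1.5 -1.4 -1.   1.7  0.7  0.4  1.7 -0.8]
roller ends [array([ 0.53678037, -0.27263231]), array([ 0.4114282 , -0.29342284])] loc [array([ 0.0658261 , -0.04080613]), array([-0.06121316, -0.03826891])]
place [ 0.47192166 -0.28390496] roller mid in view [ 0.47410429 -0.28302757]
```

```bash
cat >> h.py <<'E'
def yaw():
    w,x,y,z=monitor.read_state()["eef_rot"];return np.degrees(np.arctan2(2*(x*y+w*z),1-2*(y*y+z*z)))
def delta(x,y,z,yw,yaw0=None,p0=None):
    s=monitor.read_state();p=np.array(s["position"]) if p0 is None else np.array(p0);a=np.radians(yaw() if yaw0 is None else yaw0)
    d=np.array([x,y,z])-p;t=[d[0]*np.cos(a)+d[1]*np.sin(a),d[0]*np.sin(a)-d[1]*np.cos(a),-d[2]]
    return (np.array(t)*100).round(2),"turn",round(-(((yw-np.degrees(a))+180)%360-180),2)
E
python3 - <<'E'
from h import *
print(yaw(),delta(.473,-.2835,.0645,10))
q=[.5734,.1211,1.7617]
for u,v in((85,205),(103,255),(97,300)):
    P=at("top",(u+.5)/5-.5+170,(v+.5)/5-.5+205,.06)[:2]-q[:2];print(P@[np.cos(q[2]),np.sin(q[2])],P@[-np.sin(q[2]),np.cos(q[2])])
E
```

```text
15.456797878400636 (array([ 38.03, -25.07,  18.31]), 'turn', np.float64(5.46))
0.10171818893132492 -0.020122326035176042
0.09726822506277599 0.001372153152402713
0.10217163387781104 0.019108023854034723
```

```bash
python3 -m creep '[[100,3.8,-2.5,0,0.5],[100,8,-5,0,1],[100,12,-8,0,2],[100,16,-10.5,0,3],[100,20,-13.2,1,4],[100,24,-15.8,3,5],[100,28,-18.4,5,5.46],[100,32,-21,7,5.46],[100,35,-23,8,5.46],[100,37,-24.4,9,5.46],[100,38.03,-25.07,10,5.46],[100,38.03,-25.07,10,5.46],[100,38.03,-25.07,10,5.46],[100,38.03,-25.07,10,5.46],[100,38.03,-25.07,10,5.46]]' 30
python3 - <<'E'
from h import *
print(yaw(),delta(.473,-.2835,.0645,10))
f=cams.grab_frame("top");g=cams.grab_frame("scene")
cv2.imwrite("pics/c.png",np.hstack([cv2.resize(f[200:380,330:530],(400,360)),cv2.resize(g[150:330,100:300],(400,360))])[:,:,::-1])
E
```

```text
time_s: 2.6
position: [0.4724, -0.2851, 0.1482]
eef_rot: [0.0, 0.996, 0.086, 0.0]
contact_force: [0.5, -0.3, -0.1]
grip_width: 0.087
9.858564977658268 (array([ 0.09, -0.14,  8.37]), 'turn', np.float64(-0.14))
```

View pics/c.png

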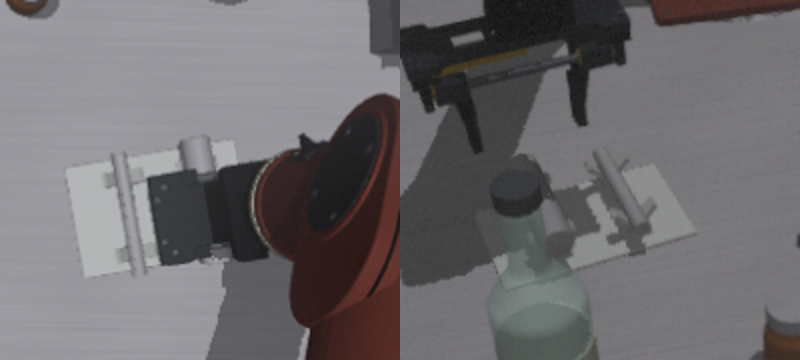

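The gripper hovers over the thick roller: its body is at (180,218) in the left half, and the fingers straddle the roller at (475,150) and (580,120) in the right half. I descend and grip next.

```bash
python3 -m creep '[[100,0.05,-0.07,2,0],[100,0.09,-0.14,4,0],[100,0.09,-0.14,6,0],[100,0.09,-0.14,7.4,0],[100,0.09,-0.14,8.37,0],[100,0.09,-0.14,8.37,0],[100,0.09,-0.14,8.37,0],[0,0.09,-0.14,8.37,0],[0,0.09,-0.14,8.37,0],[0,0.09,-0.14,8.37,0],[0,0.09,-0.14,8.37,0],[0,0.09,-0.14,8.37,0],[0,0.09,-0.14,8.37,0],[0,0.09,-0.14,8.37,0],[0,0.09,-0.14,8.37,0],[0,0.09,-0.14,8.37,0]]' 40
```

```text
time_s: 4.3
position: [0.4742, -0.2855, 0.0649]
eef_rot: [0.002, 0.996, 0.086, 0.001]
contact_force: [1.3, -9.6, 0.5]
grip_width: 0.0309
```

```bash
python3 -m creep '[[0,0,0,-0.2,0],[0,0,0,-0.4,0],[0,0,0,-0.7,0],[0,0,0,-1,0],[0,0,0,-1,0],[0,0,0,-1,0],[0,0,0,-1,0]]'; python3 -m creep '[[0,0,0,0,0]]'
python3 - <<'E'
from h import *
print(monitor.read_state()["grip_width"],monitor.read_state()["torque"])
g=cams.grab_frame("scene")
cv2.imwrite("pics/d.png",cv2.resize(g[180:300,120:280],(800,600),interpolation=cv2.INTER_CUBIC)[:,:,::-1])
E
```

```text
time_s: 5.0
position: [0.4734, -0.2817, 0.0736]
eef_rot: [-0.0, 0.996, 0.087, -0.0]
contact_force: [-0.0, 0.5, -6.2]
grip_width: 0.0309
time_s: 5.1
position: [0.4735, -0.2818, 0.0737]
eef_rot: [-0.0, 0.996, 0.087, -0.0]
contact_force: [0.3, 0.1, -5.9]
grip_width: 0.0312
0.031186260864798723 [-0.06020868 -0.03962021  0.00119454]
```

View pics/d.png

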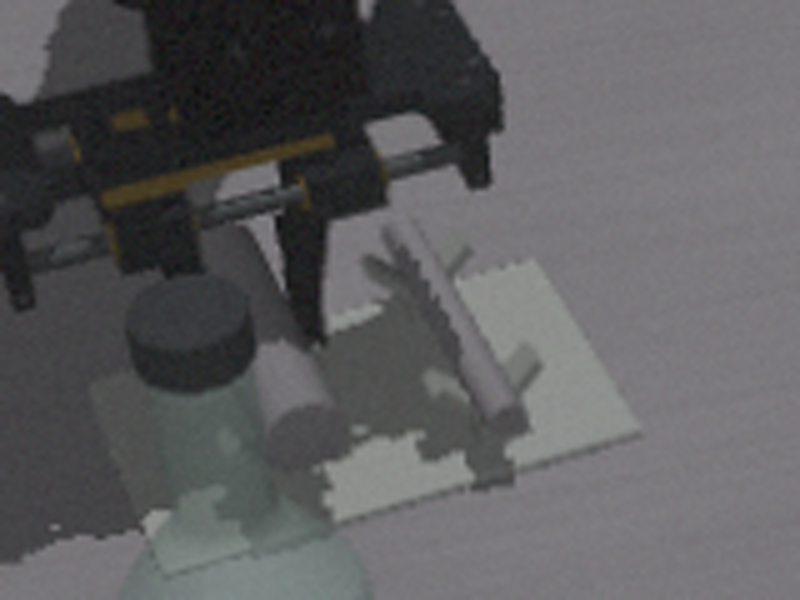

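The roller is held at its middle with its full weight (~6 N) on the wrist, and the spindle is undisturbed at (455,320). Next I carry it over and turn it above the groove.

```bash
python3 -m creep '[[0,0,0,-2,0],[0,0,0,-5,0],[0,0,-1,-8,-3],[0,1,-3,-10,-8],[0,2.5,-6,-11,-15],[0,4,-9,-11,-23],[0,6,-12,-11,-31],[0,8,-15,-11,-39],[0,10,-18.5,-11,-47],[0,12,-22,-11,-55],[0,13.5,-25.5,-11,-63],[0,15,-28.5,-11,-71],[0,16,-31,-11,-78],[0,16.6,-32.7,-11,-84],[0,16.98,-33.47,-11,-88],[0,16.98,-33.47,-11,-90.9],[0,16.98,-33.47,-11,-90.9],[0,16.98,-33.47,-9,-90.9],[0,16.98,-33.47,-7,-90.9],[0,16.98,-33.47,-7,-90.9]]'; python3 -m creep '[[0,0,0,0,0],[0,0,0,0,0],[0,0,0,0,0]]'
python3 - <<'E'
from h import *
print(yaw(),delta(.5819,.0769,.080,100.94),monitor.read_state()["q"])
f=cams.grab_frame("top");g=cams.grab_frame("scene")
cv2.imwrite("pics/e.png",np.hstack([cv2.resize(f[150:350,160:360],(400,400)),cv2.resize(g[120:320,280:480],(400,400))])[:,:,::-1])
E
```

```text
time_s: 7.15
position: [0.5809, 0.076, 0.1412]
eef_rot: [-0.002, 0.638, 0.77, -0.002]
contact_force: [-0.6, -0.0, -5.9]
grip_width: 0.0312
time_s: 7.45
position: [0.5834, 0.0772, 0.1451]
eef_rot: [0.001, 0.637, 0.771, 0.001]
contact_force: [0.3, 0.6, -5.5]
grip_width: 0.0309
100.86942754085821 (array([-0.  , -0.15,  6.51]), 'turn', np.float64(-0.07)) [ 0.32795393  0.35562995 -0.64880745  1.71826531  0.23366575  1.14420063
 -0.1981005 ]
```

View pics/e.png

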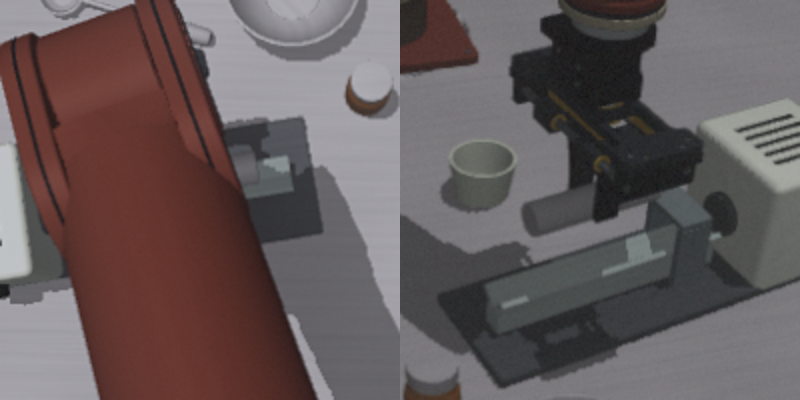

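The roller hangs over the groove behind the hoop, parallel to it, with its rear end at (540,220) in the right half. I descend to just above contact.

```bash
python3 -m creep '[[0,0,-0.05,1.5,-0.07],[0,0,-0.1,3,-0.07],[0,0,-0.15,4.2,-0.07],[0,0,-0.15,5.2,-0.07],[0,0,-0.15,5.8,-0.07],[0,0,-0.15,5.8,-0.07],[0,0,-0.15,5.8,-0.07],[0,0,-0.15,5.8,-0.07]]'
python3 - <<'E'
from h import *
p=monitor.read_state()["position"];a=np.radians(100.9);d=np.array([np.cos(a),np.sin(a),0])
print(delta(.5819,.0769,.080,100.94))
E=p-[0,0,.02]-.065*d;print("expected end",proj("top",E),proj("scene",E))
f=cams.grab_frame("top");g=cams.grab_frame("scene")
cv2.imwrite("pics/f.png",np.hstack([cv2.resize(f[200:260,270:330],(400,400)),cv2.resize(g[200:300,310:410],(400,400))])[:,:,::-1])
E
```

```text
time_s: 8.35
position: [0.5817, 0.077, 0.0865]
eef_rot: [0.0, 0.636, 0.771, 0.0]
contact_force: [0.4, 0.6, -6.7]
grip_width: 0.031
(array([-0.02,  0.01,  0.65]), 'turn', np.float64(0.03))
expected end [[290.57311324 237.70398641]] [[342.42770319 254.75345814]]
```

View pics/f.png

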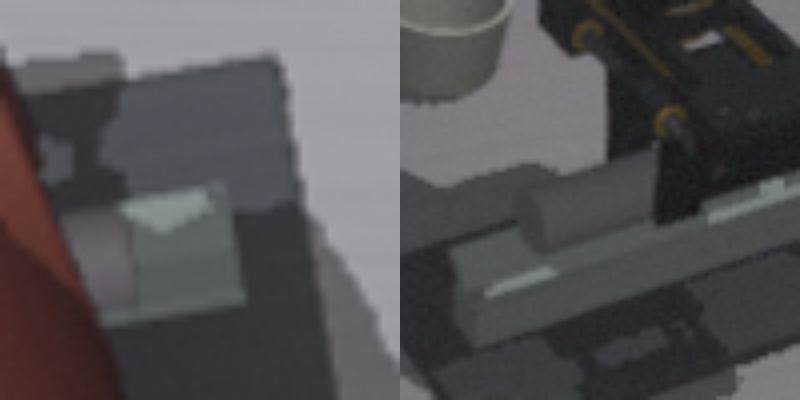

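The roller end sits at (131,253) in the left half, centred on the block and within 1 px of the predicted position. I lower it slowly until I see contact.

```bash
python3 -m creep '[[0,0,0,0.2,0],[0,0,0,0.35,0],[0,0,0,0.5,0],[0,0,0,0.5,0],[0,0,0,0.5,0]]'; python3 -m creep '[[0,0,0,0.07,0],[0,0,0,0.13,0],[0,0,0,0.13,0],[0,0,0,0.13,0]]'
```

```text
time_s: 8.95
position: [0.5815, 0.0769, 0.081]
eef_rot: [0.0, 0.636, 0.771, 0.0]
contact_force: [-0.1, 0.1, -5.4]
grip_width: 0.0309
time_s: 9.35
position: [0.5819, 0.077, 0.0802]
eef_rot: [0.0, 0.636, 0.771, 0.001]
contact_force: [1.8, 0.6, 1.5]
grip_width: 0.0313
```

Contact: the weight is now on the groove. I release and rise.

```bash
python3 -m creep '[[60,0,0,0,0],[80,0,0,0,0],[80,0,0,0,0],[80,0,0,0,0],[80,0,0,0,0],[80,0,0,0,0]]'; python3 -m creep '[[80,0,0,-1.5,0],[80,0,0,-4,0],[80,-3,0,-6,0],[80,-7,0,-6,0],[30,-10,0,-6,0],[0,-12,0,-6,0],[0,-12,0,-6,0],[0,-12,0,-6,0],[0,-12,0,-6,0],[0,-12,0,-6,0]]'
python3 - <<'E'
from h import *
q=[.5734,.1211,1.7617];d=np.array([np.cos(q[2]),np.sin(q[2])])
print(yaw());P=np.array(q[:2])-.128*d;print(P,delta(*P,.0815,100.94),monitor.read_state()["q"])
for x in cams.spot_in("scene","roller")[:2]:print(x)
f=cams.grab_frame("top");g=cams.grab_frame("scene")
cv2.imwrite("pics/g.png",np.hstack([cv2.resize(f[190:290,230:330],(400,400)),cv2.resize(g[180:300,310:430],(400,400))])[:,:,::-1])
E
```

```text
time_s: 9.95
position: [0.5812, 0.0769, 0.0795]
eef_rot: [-0.0, 0.636, 0.771, -0.0]
contact_force: [-0.9, -0.4, -1.0]
grip_width: 0.0669
time_s: 10.95
position: [0.604, -0.0394, 0.1399]
eef_rot: [-0.0, 0.636, 0.772, 0.0]
contact_force: [-0.2, -0.2, 0.0]
grip_width: 0.0297
101.0839316541152
[ 0.59768752 -0.00457465] (array([3.54, 0.05, 5.84]), 'turn', np.float64(0.14)) [ 0.4746216   0.38558199 -0.59776959  1.68214526  0.23400752  1.14585614
  0.00737303]
{'extent': [0.5557, 0.5231, 0.0595, 0.0467], 'score': 0.74}
{'extent': [0.503, 0.4309, 0.0484, 0.0744], 'score': 0.42}
```

View pics/g.png

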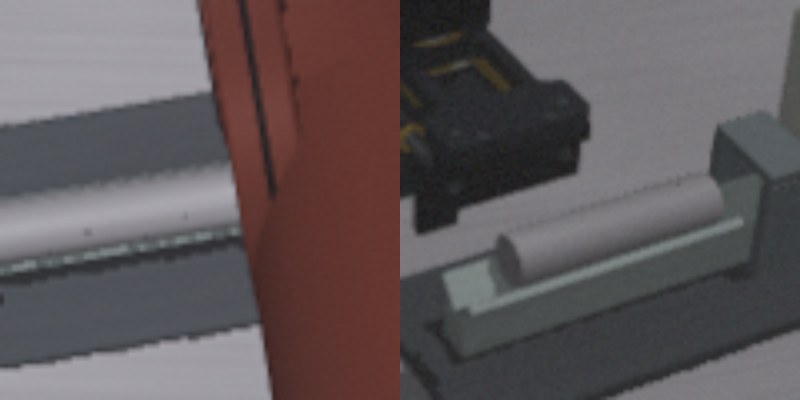

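The roller lies in the groove behind the hoop, spanning (510,260)–(715,200) in the right half, and is released. I close the fingers and go down behind its end.

```bash
python3 -m creep '[[0,1.5,0.03,0,0.14],[0,2.84,0.05,0,0.14],[0,2.84,0.05,0,0.14],[0,2.84,0.05,1.5,0.14],[0,2.84,0.05,3,0.14],[0,2.84,0.05,4.5,0.14],[0,2.84,0.05,5.4,0.14],[0,2.84,0.05,5.84,0.14],[0,2.84,0.05,5.84,0.14],[0,2.84,0.05,5.84,0.14],[0,2.84,0.05,5.84,0.14]]'; python3 -m creep '[[0,0.2,0,0,0],[0,0.4,0,0,0],[0,0.6,0,0,0],[0,0.8,0,0,0],[0,1.0,0,0,0],[0,1.2,0,0,0],[0,1.4,0,0,0],[0,1.6,0,0,0],[0,1.8,0,0,0],[0,2.0,0,0,0],[0,2.2,0,0,0],[0,2.4,0,0,0],[0,2.6,0,0,0],[0,2.8,0,0,0],[0,3.0,0,0,0]]'
python3 - <<'E'
from h import *
q=[.5734,.1211];a=np.radians(100.94);d=np.array([np.cos(a),np.sin(a)]);s=monitor.read_state()
print((s["position"][:2]-q)@d,(s["position"][:2]-q)@[-d[1],d[0]],s["contact_force"][:2]@d)
E
```

```text
time_s: 12.2
position: [0.5996, -0.0129, 0.0818]
eef_rot: [0.0, 0.637, 0.771, 0.0]
contact_force: [0.3, 0.4, 0.1]
grip_width: 0.0005
time_s: 13.7
position: [0.5938, 0.0145, 0.0812]
eef_rot: [0.001, 0.638, 0.77, -0.001]
contact_force: [1.6, -6.5, 0.0]
grip_width: 0.0009
-0.10852630089829626 0.00015405716212037873 -6.660428572730989
```

```bash
cat > chk.py <<'E'
from h import *
q=[.5734,.1211];a=np.radians(100.94);d=np.array([np.cos(a),np.sin(a)]);s=monitor.read_state();x=s["position"][:2]-q;f=s["contact_force"][:2]
print("x %.4f y %.4f Fx %.2f Fy %.2f yaw %.2f t %.1f"%(x@d,x@[-d[1],d[0]],f@d,f@[-d[1],d[0]],yaw(),s["time_s"]))
E
python3 -m creep '[[0,0.2,0,0,0],[0,0.4,0,0,0],[0,0.6,0,0,0],[0,0.8,0,0,0],[0,1.0,0,0,0],[0,1.2,0,0,0],[0,1.4,0,0,0],[0,1.6,0,0,0],[0,1.8,0,0,0],[0,2.0,0,0,0]]'; python3 chk.py;python3 -m creep '[[0,0.2,0,0,0],[0,0.4,0,0,0],[0,0.6,0,0,0],[0,0.8,0,0,0],[0,1.0,0,0,0],[0,1.2,0,0,0],[0,1.4,0,0,0],[0,1.6,0,0,0],[0,1.8,0,0,0]]'; python3 chk.py
```

```text
time_s: 14.7
position: [0.5901, 0.034, 0.0812]
eef_rot: [0.001, 0.638, 0.77, -0.001]
contact_force: [0.7, -6.2, 0.0]
grip_width: 0.0004
x -0.0887 y 0.0001 Fx -6.23 Fy 0.53 yaw 100.72 t 14.7
time_s: 15.6
position: [0.5867, 0.0515, 0.0812]
eef_rot: [0.001, 0.638, 0.77, -0.001]
contact_force: [0.6, -7.2, 1.3]
grip_width: 0.0004
x -0.0709 y 0.0002 Fx -7.20 Fy 0.80 yaw 100.72 t 15.6
```

Sliding takes about 6.5 N. From here I go in 2 mm steps, with a guard between calls that stops if the force rises.

```bash
cat >> chk.py <<'E'
import sys; sys.exit(abs(f@d)>8.3)
E
S(){ python3 chk.py; }
python3 -m creep '[[0,0.1,0,0,0],[0,0.2,0,0,0]]' >/dev/null; S && python3 -m creep '[[0,0.1,0,0,0],[0,0.2,0,0,0]]' >/dev/null; S && python3 -m creep '[[0,0.1,0,0,0],[0,0.2,0,0,0]]'  >/dev/null; S && python3 -m creep '[[0,0.1,0,0,0],[0,0.2,0,0,0]]' >/dev/null; S && python3 -m creep '[[0,0.1,0,0,0],[0,0.2,0,0,0]]' >/dev/null; S
```

```text
x -0.0689 y 0.0002 Fx -7.01 Fy 0.95 yaw 100.72 t 15.8
x -0.0689 y 0.0002 Fx -7.01 Fy 0.95 yaw 100.72 t 15.8
x -0.0689 y 0.0002 Fx -7.01 Fy 0.95 yaw 100.72 t 15.8
x -0.0689 y 0.0002 Fx -7.01 Fy 0.95 yaw 100.72 t 15.8
x -0.0689 y 0.0002 Fx -7.01 Fy 0.95 yaw 100.72 t 15.8False
False
False
False
False
```

```bash
sed -i 's/sys.exit(.*/sys.exit(int(abs(f@d)>8.3))/' chk.py
S(){ python3 chk.py; }
python3 -m creep '[[0,0.1,0,0,0],[0,0.2,0,0,0]]' >/dev/null; S && python3 -m creep '[[0,0.1,0,0,0],[0,0.2,0,0,0]]' >/dev/null && S && python3 -m creep '[[0,0.1,0,0,0],[0,0.2,0,0,0]]'  >/dev/null && S && python3 -m creep '[[0,0.1,0,0,0],[0,0.2,0,0,0]]' >/dev/null && S && python3 -m creep '[[0,0.1,0,0,0],[0,0.2,0,0,0]]' >/dev/null && S
```

```text
x -0.0670 y 0.0002 Fx -7.20 Fy 0.93 yaw 100.72 t 16.0
x -0.0650 y 0.0002 Fx -6.64 Fy -0.07 yaw 100.71 t 16.2
x -0.0630 y 0.0002 Fx -7.03 Fy 0.71 yaw 100.72 t 16.4
x -0.0610 y 0.0002 Fx -6.39 Fy 1.68 yaw 100.71 t 16.6
x -0.0591 y 0.0002 Fx -8.08 Fy 0.60 yaw 100.71 t 16.8
```

```bash
sed -i 's/>8.3/>9/' chk.py
S(){ python3 chk.py; }
python3 -m creep '[[0,0.05,0,0,0],[0,0.1,0,0,0]]' >/dev/null; S && python3 -m creep '[[0,0.05,0,0,0],[0,0.1,0,0,0]]' >/dev/null && S && python3 -m creep '[[0,0.05,0,0,0],[0,0.1,0,0,0]]'  >/dev/null && S && python3 -m creep '[[0,0.05,0,0,0],[0,0.1,0,0,0]]' >/dev/null && S && python3 -m creep '[[0,0.05,0,0,0],[0,0.1,0,0,0]]' >/dev/null && S && python3 -m creep '[[0,0.05,0,0,0],[0,0.1,0,0,0]]' >/dev/null && S && python3 -m creep '[[0,0.05,0,0,0],[0,0.1,0,0,0]]' >/dev/null && S && python3 -m creep '[[0,0.05,0,0,0],[0,0.1,0,0,0]]' >/dev/null && S
```

```text
x -0.0580 y 0.0002 Fx -6.40 Fy 0.62 yaw 100.72 t 17.0
x -0.0571 y 0.0002 Fx -7.19 Fy 0.45 yaw 100.71 t 17.2
x -0.0561 y 0.0002 Fx -7.32 Fy 1.04 yaw 100.71 t 17.4
x -0.0551 y 0.0002 Fx -7.59 Fy 1.01 yaw 100.71 t 17.6
x -0.0541 y 0.0002 Fx -7.57 Fy 1.91 yaw 100.71 t 17.8
x -0.0531 y 0.0002 Fx -6.53 Fy 0.60 yaw 100.71 t 18.0
x -0.0521 y 0.0002 Fx -8.38 Fy 1.52 yaw 100.71 t 18.2
x -0.0512 y 0.0002 Fx -6.62 Fy 0.43 yaw 100.71 t 18.4
```

Still sliding freely; I continue with the same steps.

```bash
S(){ python3 chk.py; }
python3 -m creep '[[0,0.05,0,0,0],[0,0.1,0,0,0]]' >/dev/null; S && python3 -m creep '[[0,0.05,0,0,0],[0,0.1,0,0,0]]' >/dev/null && S && python3 -m creep '[[0,0.05,0,0,0],[0,0.1,0,0,0]]'  >/dev/null && S && python3 -m creep '[[0,0.05,0,0,0],[0,0.1,0,0,0]]' >/dev/null && S && python3 -m creep '[[0,0.05,0,0,0],[0,0.1,0,0,0]]' >/dev/null && S && python3 -m creep '[[0,0.05,0,0,0],[0,0.1,0,0,0]]' >/dev/null && S && python3 -m creep '[[0,0.05,0,0,0],[0,0.1,0,0,0]]' >/dev/null && S && python3 -m creep '[[0,0.05,0,0,0],[0,0.1,0,0,0]]' >/dev/null && S && python3 -m creep '[[0,0.05,0,0,0],[0,0.1,0,0,0]]' >/dev/null && S && python3 -m creep '[[0,0.05,0,0,0],[0,0.1,0,0,0]]' >/dev/null && S
```

```text
x -0.0502 y 0.0002 Fx -7.42 Fy 0.88 yaw 100.71 t 18.6
x -0.0492 y 0.0002 Fx -7.61 Fy 0.85 yaw 100.71 t 18.8
x -0.0482 y 0.0002 Fx -7.44 Fy 1.49 yaw 100.70 t 19.0
x -0.0472 y 0.0002 Fx -7.89 Fy 1.56 yaw 100.71 t 19.2
x -0.0462 y 0.0002 Fx -8.58 Fy 1.65 yaw 100.71 t 19.4
x -0.0452 y 0.0002 Fx -8.55 Fy 0.49 yaw 100.70 t 19.6
x -0.0442 y 0.0002 Fx -7.35 Fy 1.25 yaw 100.70 t 19.8
x -0.0432 y 0.0002 Fx -7.89 Fy 1.29 yaw 100.71 t 20.0
x -0.0423 y 0.0002 Fx -7.09 Fy 1.88 yaw 100.70 t 20.2
x -0.0413 y 0.0002 Fx -7.47 Fy 2.48 yaw 100.70 t 20.4
```

```bash
S(){ python3 chk.py; }
python3 -m creep '[[0,0.05,0,0,0],[0,0.1,0,0,0]]' >/dev/null; S && python3 -m creep '[[0,0.05,0,0,0],[0,0.1,0,0,0]]' >/dev/null && S && python3 -m creep '[[0,0.05,0,0,0],[0,0.1,0,0,0]]'  >/dev/null && S && python3 -m creep '[[0,0.05,0,0,0],[0,0.1,0,0,0]]' >/dev/null && S && python3 -m creep '[[0,0.05,0,0,0],[0,0.1,0,0,0]]' >/dev/null && S && python3 -m creep '[[0,0.05,0,0,0],[0,0.1,0,0,0]]' >/dev/null && S && python3 -m creep '[[0,0.05,0,0,0],[0,0.1,0,0,0]]' >/dev/null && S
```

```text
x -0.0402 y 0.0002 Fx -7.50 Fy 1.21 yaw 100.71 t 20.6
x -0.0393 y 0.0002 Fx -8.36 Fy 0.49 yaw 100.70 t 20.8
x -0.0383 y 0.0002 Fx -8.43 Fy 1.64 yaw 100.70 t 21.0
x -0.0373 y 0.0002 Fx -8.12 Fy 1.40 yaw 100.70 t 21.2
x -0.0366 y 0.0002 Fx -9.59 Fy 1.27 yaw 100.70 t 21.4
```

At x = -0.0366 the advance falls short (0.7 of 1.0 mm) and the force rises, so the stop has been reached. I take smaller steps up to about 12–13 N in total.

```bash
sed -i 's/>9)/>11.5)/' chk.py
S(){ python3 chk.py; }
python3 -m creep '[[0,0.03,0,0,0],[0,0.03,0,0,0]]' >/dev/null; S && python3 -m creep '[[0,0.03,0,0,0],[0,0.03,0,0,0]]' >/dev/null && S && python3 -m creep '[[0,0.03,0,0,0],[0,0.03,0,0,0]]' >/dev/null && S
```

```text
x -0.0366 y 0.0002 Fx -8.87 Fy 1.87 yaw 100.68 t 21.6
x -0.0366 y 0.0002 Fx -10.12 Fy 0.94 yaw 100.67 t 21.8
x -0.0366 y 0.0002 Fx -9.88 Fy 1.93 yaw 100.65 t 22.0
```

```bash
sed -i 's/>11.5)/>13)/' chk.py
S(){ python3 chk.py; }
python3 -m creep '[[0,0.05,0,0,0],[0,0.05,0,0,0]]' >/dev/null; S && python3 -m creep '[[0,0.05,0,0,0],[0,0.05,0,0,0]]' >/dev/null && S && python3 -m creep '[[0,0.05,0,0,0],[0,0.05,0,0,0]]' >/dev/null && S && python3 -m creep '[[0,0.05,0,0,0],[0,0.05,0,0,0]]' >/dev/null && S
```

```text
x -0.0365 y 0.0002 Fx -13.10 Fy 2.36 yaw 100.63 t 22.2
```

```bash
python3 -m creep '[[0,0,0,0,0]]' >/dev/null; python3 chk.py; python3 -m creep '[[0,0,0,0,0],[0,0,0,0,0]]' >/dev/null; python3 chk.py;python3 -m creep '[[0,0,0,0,0],[0,0,0,0,0]]' >/dev/null; python3 chk.py
```

```text
x -0.0366 y 0.0002 Fx -11.80 Fy 2.38 yaw 100.63 t 22.3
x -0.0366 y 0.0002 Fx -13.37 Fy 1.21 yaw 100.63 t 22.5
x -0.0366 y 0.0002 Fx -12.50 Fy 1.84 yaw 100.63 t 22.7
```

The total holds at about 12.6 N against 7.8 N for sliding, so roughly 5 N on the stop for over 0.4 s. I back away and check.

```bash
python3 -m creep '[[0,-0.3,0,0,0],[0,-1,0,0,0],[0,-2.5,0,0,0],[0,-4,0,-2,0],[0,-6,0,-5,0],[0,-9,0,-8,0],[0,-13,0,-10,0],[0,-17,0,-12,0],[0,-21,0,-12,0],[0,-24,0,-12,0],[0,-24,0,-12,0],[0,-24,0,-12,0],[0,-24,0,-12,0]]'
python3 - <<'E'
from h import *
f=cams.grab_frame("top");g=cams.grab_frame("scene")
a=np.radians(100.94);q=np.array([.5734,.1211]);d=np.array([np.cos(a),np.sin(a)])
for x in(-.027,.103):print(x,proj("top",[*(q+x*d),.06]),proj("scene",[*(q+x*d),.06]))
cv2.imwrite("pics/i.png",np.hstack([cv2.resize(f[200:300,170:270],(400,400)),cv2.resize(g[180:300,340:460],(400,400))])[:,:,::-1])
E
```

```text
time_s: 24.0
position: [0.6246, -0.1451, 0.2011]
eef_rot: [-0.0, 0.637, 0.771, 0.0]
contact_force: [-0.1, -0.5, -1.2]
grip_width: 0.0005
-0.027 [[250.58712321 244.74721697]] [[381.32573419 245.05422257]]
0.103 [[187.31301972 255.40945834]] [[437.69183758 226.85502443]]
```

View pics/i.png

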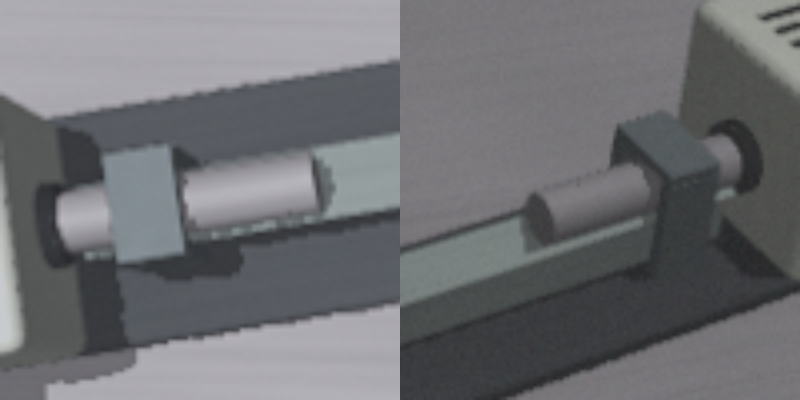

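The roller passes under the hoop and its end sits flush on the black stop disc ((60,225) left, (740,155) right). The rear end is at (318,185), where I predicted it. I hand the job in.

```bash
python3 -c "
from h import *
order.finish_job()"
```

```text
the job is handed in; nothing more can be done
```

I took the thick roller from the rack, laid it in the V-groove behind the hoop and let go. With closed fingers behind its end, I then slid it under the hoop to the stop, pressed it there and backed away. The job was handed in at about 24 s of the 70 s allowed; it reports no verdict.

- **Stop and press:** the stop showed up by feel at about drive x = 0.103 m, in line with the 0.097–0.102 m I estimated from the picture. Sliding took about 6–8.5 N. The press held for about 0.5 s at around 12.6 N in total, so roughly 5 N on the stop. That figure is the difference of noisy wrist readings, about ±0.8 N. The highest total reading was 13.4 N, below the 15 N limit even before taking off the sliding friction.
- **Final check:** the last pictures show the roller seated in the groove, with its end against the stop disc and its rear end at the predicted pixel. The gripper is clear of everything.
- **Not checked:** I did not measure the positions of the spindle and the other objects again at the end. The spindle was in place after the lift, and none of my moves showed unexpected contact.

One slip: a fault in my force-guard script stopped the first chain of small pushes after one step. I corrected the script and carried on, with no effect on the job.

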